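Back off a ratchet clamp and grip a glass block for grinding

ROBOT

A 7-joint arm with a two-finger parallel gripper is mounted at the origin on the work surface. World frame = base frame: x ahead of the robot, y to its left, z up, the work surface at z = 0. Lengths are in m, angles in rad, forces in N, time in s.
With the tool pointing down it reaches from about 0.425 to 0.875 m from the base axis. Payload 8.4 kg.
Tool frame: the origin (TCP) lies at the very end of the fingers, on their centre line; the grasp point (between the pads) lies 19 mm behind it; x points along the fingers, y is the direction in which the jaws open and shut, and the axes are right-handed (so a half turn about x gives the same grasp; the last joint's range is limited). The gripper opens to 87 mm and grips with 3 to 60 N. Pads are 19 mm wide; open, the fingers measure 117 mm over their backs; the gripper's body (75 mm by 190 mm) begins 51 mm behind the grasp point.
Start: joints at [-1.335, 0.333, 0.04, 1.465, -0.013, 1.343, -0.059], TCP at [0.214, 0.614, 0.223] pointing down, gripper open.
Joint ranges: [-2.58, 2.58], [-0.38, 2.09], [-1.3, 1.39], [0.25, 2.4], [-1.5, 4.64], [0.08, 2.09], [-2.65, 2.65]. Speed limits (rad/s): [2.22, 2.22, 2.79, 2.79, 3.14, 3.14, 3.14].

INTERFACE

Orientations are given as a 3x3 rotation matrix whose columns are the frame's x, y, z axes.
In Python, from cell import * gives the robot as it stands.
- The arm moves only by the tool jog_arm, never from a script. Its argument "rows" is a list of rows, each an object with "delta_pos": the shift along the tool's x, y, z in m, a list of three; "turn": the turn about the tool's x in degrees. In form: [{"delta_pos": [dx, dy, dz], "turn": turn}, ...]. A call has 1 to 8 rows; each row is the pose to reach, as a shift and turn from the pose commanded when the call began, along the tool's axes at that moment; what a row does not reach only later rows make up. A row lasts 1/8 s, in which the tool goes at most 62.5 mm and 10.7 degrees, less where a joint would pass 70% of its speed; a pose out of reach is approached as far as the arm can. A call with a gripper value outside its range is refused whole. "claw" is the opening, from -1 (shut) to 1 (fully open), set as the call begins (left out, the last holds). The fingers move at their own pace and stop on an object; "newtons" is the grip in N (left out, the last holds). Time passes only in rows, so rows that repeat a pose let the fingers close. It gives the time, the measured TCP pose, the force and the opening at its end, in the units of the state.
- read_state(): the state, without advancing time (a new reading comes with each control period).
- grab_frame(name): name is "scene" or "top" or "wrist"; returns the picture (480x640x3 uint8, red, green, blue); there is no depth.
- calibration(name): a dict with "camera_matrix" (3x3 intrinsics, pixels), "R" (3x3) and "t" (3): a world point X has camera coordinates R X + t; the wrist camera has in their place "tool_from_camera" (4x4, takes a point from camera to tool coordinates, whose origin is the TCP and whose axes are the tool frame's). Camera axes: x right, y down, z forward; pixel columns grow to the right and rows downward; lengths in m; the calibration is good to about 2 mm. The wrist camera is an equidistant fisheye: a pixel r from the principal point sees the ray r / f radians off the axis. A picture is of the moment at which its call begins: read the wrist's pose just before it. calibration takes no time and is no camera call.
- hand_in(): hands the job in, once; it reports no verdict.
The state is a dict: "clock": time; "joint_positions": joint angles; "dq": joint speeds; "joint_efforts": joint torques, N m; "tcp_pos": TCP position; "orientation": TCP orientation; "contact_force": force on the tool from outside, world axes, zero at the start; "ft_torque": the same for the moment, N m; "grip_width": opening from 0.0 (shut) to 1.0 (fully open).
Only numpy, scipy, OpenCV 4.12 (cv2) and the standard library are available. Lean on these libraries where they do the work, as an engineer would, in place of code of your own. Each camera call takes 0.05 s, during which the arm holds its last target. There are 200 camera calls.

TASK

The ratchet clamp has been wound shut. Press its knob down to free the pawl and, keeping it pressed, turn it back until the jaw is fully open; then stand the taller, narrower glass block upright in the clamp's bay, square between jaw and back stop, and let go of it. Finally, with the knob up, turn it forward click by click until the ratchet by itself holds the glass firmly, at about 12 N (over 20 N would chip it), and let go; never force the wheel back against its pawl, and leave the other things alone.

Things in the scene. Friction and masses are not known exactly. Their poses are not given: they have to be found in the camera images.
- vise: The fixed clamp: dark steel base 130 mm (x) by 350 mm (y, -190 to +160), 12 mm thick; origin under it at x=y=0, z up. The jaw closes along +y towards the back stop; the knob's axis is at (0,-140). Behind the back stop a fixed upright, 58 mm high, at y 128 to 146. Within 75 mm of the knob's axis nothing but the knob stands above 43 mm.
- bay (a point): Point on the clamp's bed, 12 mm above the bench, where the centre of the block's foot belongs. Axes as the clamp's. Jaw fully open, the bay is free from y -25 to +25 mm of this point and open on both x sides. Faces of jaw and back stop: 60 mm wide (x), up to 44 mm above the bed.
- knob_grip (a point): Centre of the knob's grip, on its vertical axis, 80 mm above the bench when up: an upright black bar 44 mm long (this point's x), 14 mm thick (its y), from 58 to 94 mm above the bench, to be taken across the 14 mm from above. Under it a flange of radius 21 mm, and the toothed wheel of radius 36 mm, 33 to 39 mm above the bench. Pressed, all sink up to 8 mm.
- knob (a joint): Turn in rad: 0 = jaw fully open (hard stop), growing clockwise seen from above, which closes the jaw 12 mm per rad; at 0 the bar lies along the clamp's x. The pawl clicks in at 0.065 rad and every 0.262 rad on. Unpressed it turns only clockwise. Turning takes under 0.1 N m of friction and drag, plus 0.012 N m per newton at the jaw. Let go between clicks, it runs back to the last one.
- plunge (a joint): How far the knob is pressed down, in m: 0 = up, 0.008 = bottomed; its spring needs 5 to 8 N. Beyond 0.006 the wheel is below the pawl and turns both ways. Let up, it springs up by itself and the pawl rides aside and drops behind a tooth again.
- pawl: Small brass pawl, 30 mm long, sprung lightly against the toothed wheel on the clamp's +x side; origin on its pivot. It must not be loaded with more than 15 N.
- jaw: Moving steel jaw, 60 mm wide (x), 40 long (y), 43 high; origin at the centre of its underside, 13 mm above the bench. Before it, on springs of 2 N per mm (12 mm travel), a black nose plate 10 mm thick; unsqueezed, its face is 42 mm ahead (+y) of this origin. One click adds about 6 N once all has met.
- block_mid (a point): Centre of the dark blue glass block to be held: 56 mm (x) by 40 mm (y, the way it is clamped, either way round) by 62 mm tall (z), 0.2 to 0.45 kg, standing left or right of the clamp. The flatter piece of the same glass, 64 by 64 by 30 mm, is not to be used.
- backstop: Steel plate 64 mm wide (x), 8 thick (y), 42 high, facing the jaw; origin at the centre of its underside. It has free play along +y, between none and 6 mm, different each time: a push of 1.5 N slides it back until it meets its own stop, and only then does the squeeze on the glass build up.
Mind the look-alikes: they are no part of the job. What is shaped like the part that bears block_mid but purple or yellow is not meant.

How it is judged:
On the way, in this order (a step that is already met when the one before it is completed fails the run):
1. the knob is turned back until the jaw is fully open (within 0.25 rad of its stop) (value of joint knob below 0.25 rad), for 0.2 s.
2. the block stands upright in the bay, released, before the jaw closes on it (horizontal distance between block_mid and bay below 0.02 m and z of block_mid in the frame of bay below 0.034 m and angle between block_mid's own z axis and vertical below 0.1 rad and contact force between block and the fingers below 0.3 N and contact force between block and jaw below 4 N), for 0.2 s.
At the end, for the whole second after the job is handed in: The block stands upright on the bed (within 0.08 rad), square to the clamp (0.08 rad) and within 18 mm of the bay's centre line, held between jaw and back stop with 6 to 18 N by the ratchet alone; the knob is up (within 2 mm), everything at rest (contact force between jaw and block between 6 and 18 N and contact force between block and backstop above 4 N and angle between block_mid's own z axis and vertical below 0.08 rad and angle between the y axis of block_mid and the y axis of vise, either way round below 0.08 rad and x of block_mid in the frame of bay between -0.018 and 0.018 m and z of block_mid in the frame of bay below 0.034 m and value of joint plunge below 0.002 m and linear speed of block below 0.01 m/s); the robot touches nothing.
It fails at once if the glass is squeezed by the jaw with more than 20 N (contact force between jaw and block above 20 N).
It fails at once if the pawl is loaded with more than 15 N (wheel forced back against it) (contact force between pawl and anything else above 15 N).
It fails at once if another thing on the bench is moved by more than 30 mm (distance of any of offcut, bottle, tin, cup, brush, handpad, pebble from where it was at the start of the episode above 0.03 m).
It also fails if it takes over 72 s, if anything falls off the work surface, if the arm or the gripper's body presses on something with over 40 N, if the wrist force passes 120 N, or if a joint passes its speed limit or range.

## Working session

There is one attempt and no reset: what is moved stays moved. The work goes in short steps, Python scripts to look and compute and a tool call to move; the robot and the scene stay as the last step left them, time stands still between calls to the robot, and variables do not carry over. Pictures are saved under pics/ and viewed, about 8 in all and at most 12, crops included, and the job is handed in when it is done.

Besides the shell and the picture viewer there is one more tool, called after ">>>" in YAML: its name, and indented under it one key for each argument. jog_arm: Moves the arm, as the interface text tells. Its arguments: {"type":"object","properties":{"rows":{"type":"array","items":{"type":"object","properties":{"delta_pos":{"type":"array","items":{"type":"number"}},"turn":{"type":"number"}}}},"claw":{"type":"number"},"newtons":{"type":"number"}},"required":["rows"]}

```bash
mkdir -p pics
cat > h.py <<'E'
from cell import *
import numpy as np, cv2
def save(im,n): cv2.imwrite(f'pics/{n}.png',im[...,::-1])
def ray(cam,u,v,st=None):
    c=calibration(cam);K=np.array(c['camera_matrix'])
    if cam!='wrist':
        R=np.array(c['R']);t=np.array(c['t'])
        return -R.T@t, R.T@np.linalg.solve(K,[u,v,1.])
    T=np.array(c['tool_from_camera']);st=st or read_state()
    x=(u-K[0,2])/K[0,0];y=(v-K[1,2])/K[1,1];r=np.hypot(x,y)
    d=np.array([np.sin(r)*x/max(r,1e-9),np.sin(r)*y/max(r,1e-9),np.cos(r)])
    Rt=np.array(st['orientation']);p=np.array(st['tcp_pos'])
    return p+Rt@T[:3,3], Rt@T[:3,:3]@d
def onz(cam,u,v,z,st=None):
    o,d=ray(cam,u,v,st);return o+d*(z-o[2])/d[2]
def proj(cam,X):
    c=calibration(cam);q=np.array(c['camera_matrix'])@(np.array(c['R'])@np.array(X)+np.array(c['t']));return q[:2]/q[2]
E
python3 - <<'E'
from h import *
for n in ('scene','top'): save(grab_frame(n),n+'0')
s=read_state();print(s)
for n in ('scene','top'):
    c=calibration(n);print(n,c['camera_matrix'],-np.array(c['R']).T@np.array(c['t']))
print(calibration('wrist'))
E
```

```text
{'clock': 0.1, 'joint_positions': array([-1.33519498,  0.33387086,  0.03986286,  1.46616193, -0.01338676,
        1.34330804, -0.05850436]), 'dq': array([ 0.0007068 , -0.00194669, -0.00104219, -0.0011945 ,  0.00089023,
       -0.00015472,  0.00175548]), 'joint_efforts': array([ 4.89705621e-03, -6.57815909e+01,  1.34057421e+00, -4.04714549e+01,
       -5.94996801e-02,  4.10533359e-02,  7.32757599e-05]), 'tcp_pos': array([0.21346266, 0.61350514, 0.22173852]), 'orientation': array([[-3.82517682e-04,  3.28587720e-01,  9.44473379e-01],
       [-1.43229397e-03,  9.44472299e-01, -3.28587924e-01],
       [-9.99998901e-01, -1.47845421e-03,  1.09356854e-04]]), 'contact_force': array([1.48580891, 0.58234709, 0.26687156]), 'ft_torque': array([ 0.04313956, -0.01960335, -0.00987293]), 'grip_width': 0.9982365195194227}
scene [[453.78336175   0.         317.23805807]
 [  0.         453.78336175 236.16124939]
 [  0.           0.           1.        ]] [ 1.04967959 -0.16402831  0.77966554]
top [[467.29428085   0.         319.54988606]
 [  0.         467.29428085 244.56329638]
 [  0.           0.           1.        ]] [0.47192823 0.0451537  1.16459645]
{'camera_matrix': array([[371.64829954,   0.        , 315.57867806],
       [  0.        , 371.64829954, 239.51495867],
       [  0.        ,   0.        ,   1.        ]]), 'tool_from_camera': array([[-4.85352402e-04, -3.04207875e-01,  9.52605549e-01,
        -1.62137268e-01],
       [ 9.99999129e-01,  1.02138493e-03,  8.35671510e-04,
         7.97431644e-04],
       [-1.22719480e-03,  9.52605126e-01,  3.04207115e-01,
        -8.43595795e-02],
       [ 0.00000000e+00,  0.00000000e+00,  0.00000000e+00,
         1.00000000e+00]])}
```

View pics/top0.png

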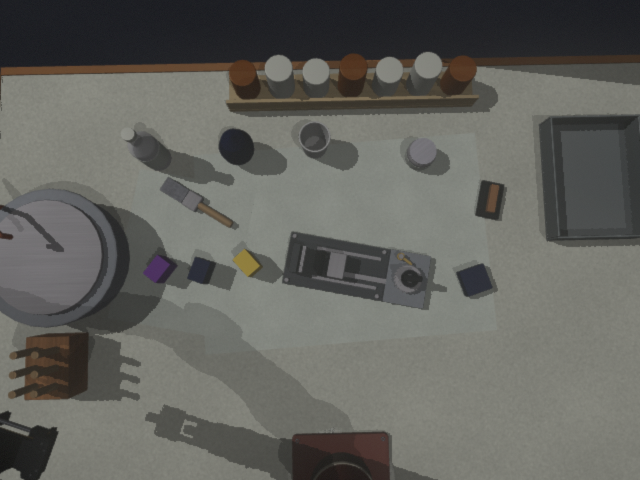

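View pics/scene0.png

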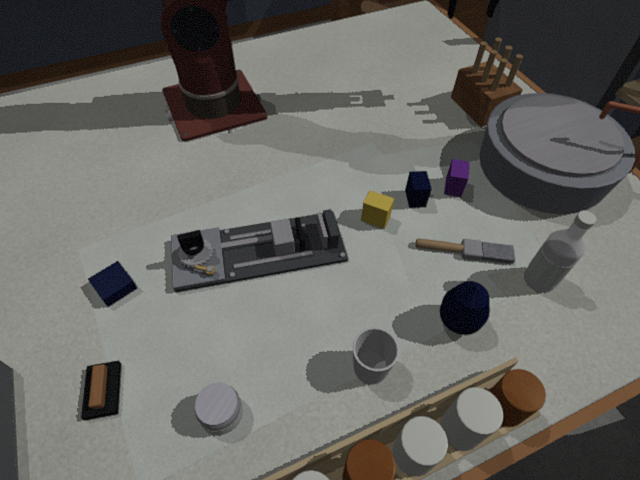

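Run:
```python
import cv2,numpy as np
im=cv2.imread('pics/top0.png')
a=cv2.resize(im[222:317,270:440],None,fx=4.7,fy=4.7,interpolation=cv2.INTER_CUBIC)
b=cv2.resize(im[245:295,140:265],None,fx=4.7,fy=4.7,interpolation=cv2.INTER_CUBIC)
o=np.zeros((a.shape[0]+b.shape[0],a.shape[1],3),np.uint8);o[:a.shape[0]]=a;o[a.shape[0]:,:b.shape[1]]=b
o=np.clip(o*1.6,0,255).astype(np.uint8)[:600]
print(a.shape,b.shape);cv2.imwrite('pics/c1.png',o)
```

```text
(446, 799, 3) (235, 588, 3)
```

View pics/c1.png

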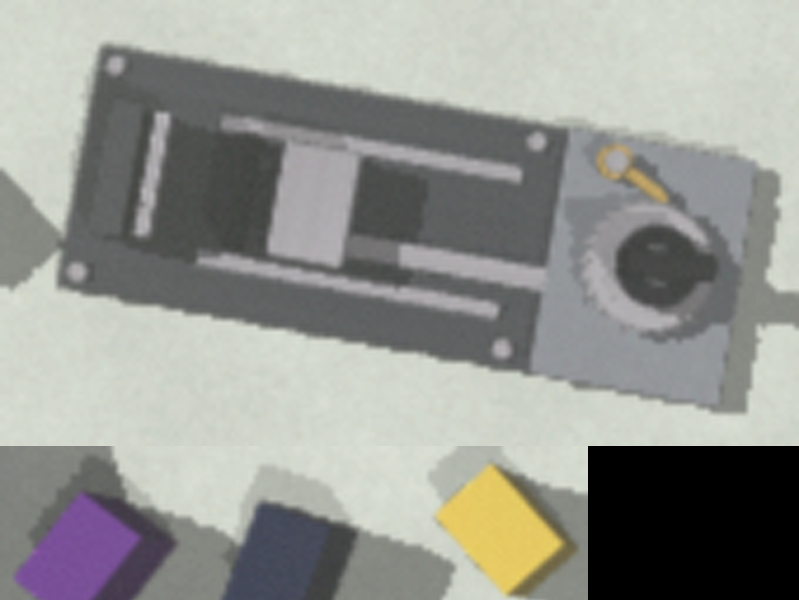

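Run:
```python
from h import *
P=lambda u,v,z:onz('top',(u+.5)/4.7-.5+270,(v+.5)/4.7-.5+222,z)
TL,BL=P(102,45,.012),P(58,287,.012)
E1=P(568,128,.012);E2=P(532,373,.012)
S=[P(*s,.014) for s in((115,66),(76,272),(537,142),(502,349))]
print('end len',np.linalg.norm(TL-BL))
d=[E1-TL,E2-BL,S[2]-S[0],S[3]-S[1]];print([np.degrees(np.arctan2(-v[0],v[1])) for v in [-q for q in d]])
# clamp +y dir = -d ; angle of +y axis measured from world +y
dy=-sum(q/np.linalg.norm(q) for q in d);dy/=np.linalg.norm(dy);dx=np.array([dy[1],-dy[0],0])
print('yaxis',dy,'xaxis',dx)
end=(TL+BL)/2; org=end-dy*.16; print('origin',org,'knob',org-dy*.14)
loc=lambda p:((p-org)@dx,(p-org)@dy)
for n,p in dict(TL=TL,BL=BL,E1=E1,E2=E2,S0=S[0],S1=S[1],S2=S[2],S3=S[3],knobtop=P(660,263,.094),knobR=P(718,265,.094),bs1=P(163,113,.055),bs2=P(142,236,.055),j1=P(285,137,.056),j2=P(268,252,.056),j3=P(360,150,.056),j4=P(340,267,.056),pv=P(614,160,.045)).items(): print(n,np.round(loc(p),4))
im=grab_frame('top');hsv=cv2.cvtColor(im,cv2.COLOR_RGB2HSV)
c=im[255:285,185:218].astype(int)
m=((im[...,2].astype(int)-im[...,0])>12).astype(np.uint8);m[:, :185]=0;m[:,225:]=0;m[:250]=0;m[290:]=0
k,l,st,ce=cv2.connectedComponentsWithStats(m);print(st,ce)
save(cv2.resize(im[250:290,180:230],None,fx=12,fy=12,interpolation=cv2.INTER_NEAREST),'c2')
print(im[262:280:3,195:214:2].tolist())
```

```text
end len 0.1292784216799491
[np.float64(-11.468082959911452), np.float64(-11.578882633575436), np.float64(-11.573102712030202), np.float64(-11.546527614799455)]
yaxis [ 0.2000802   0.97977952 -0.        ] xaxis [ 0.97977952 -0.2000802   0.        ]
origin [ 0.51033068 -0.03630903  0.012     ] knob [ 0.48231946 -0.17347817  0.012     ]
TL [0.0646 0.1603]
BL [-0.0646  0.1597]
E1 [ 0.065  -0.0892]
E2 [-0.0648 -0.0918]
S0 [0.0547 0.1514]
S1 [-0.0553  0.1518]
S2 [ 0.0546 -0.0741]
S3 [-0.0553 -0.074 ]
knobtop [-0.0006 -0.1326]
knobR [ 0.0035 -0.1606]
bs1 [0.0316 0.1202]
bs2 [-0.0315  0.1195]
j1 [0.0305 0.0573]
j2 [-0.0282  0.0555]
j3 [0.0307 0.0188]
j4 [-0.0292  0.0185]
pv [ 0.0496 -0.1104]
[[     0      0    640    480 307116]
 [   195    259      1      1      1]
 [   194    260      7      6     12]
 [   198    263      4      2      4]
 [   208    263      1      1      1]
 [   198    265      1      1      1]
 [   203    265      1      1      1]
 [   191    267      2      1      2]
 [   194    267      1      1      1]
 [   196    266      1      1      1]
 [   199    267      1     
[... 1422 characters left out ...]
 55], [44, 47, 56], [43, 45, 55], [45, 48, 57], [44, 47, 57], [43, 46, 55], [46, 48, 57], [42, 42, 45], [41, 42, 41], [41, 43, 42]], [[43, 45, 55], [44, 46, 57], [45, 48, 57], [45, 46, 57], [46, 47, 58], [45, 47, 57], [44, 46, 55], [40, 42, 42], [42, 43, 42], [46, 47, 46]], [[44, 47, 57], [42, 45, 55], [43, 45, 55], [46, 48, 58], [43, 46, 56], [45, 46, 55], [43, 44, 46], [41, 42, 41], [41, 42, 41], [67, 69, 66]], [[44, 46, 56], [44, 46, 56], [44, 45, 55], [44, 47, 57], [44, 46, 56], [42, 43, 51], [42, 42, 43], [40, 41, 41], [47, 48, 47], [80, 83, 78]], [[43, 45, 55], [44, 46, 56], [44, 46, 56], [45, 47, 56], [44, 46, 56], [42, 43, 43], [42, 43, 42], [41, 42, 43], [76, 77, 74], [82, 84, 79]]]
```

View pics/c2.png

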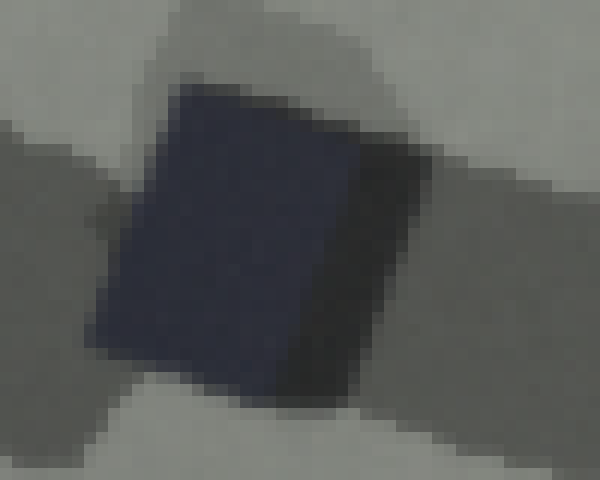

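```bash
cat >> h.py <<'E'
CX=np.array([.97978,-.20008,0]);CY=np.array([.20008,.97978,0]);ORG=np.array([.5103,-.0363,0])
def W(x,y,z): return ORG+CX*x+CY*y+np.array([0,0,z])
def loc(p): p=np.array(p);return np.array([(p-ORG)@CX,(p-ORG)@CY,p[2]])
def yaw(s=None):
    R=np.array((s or read_state())['orientation']);return np.degrees(np.arctan2(R[1,1],R[0,1]))
def plan(X,yw=None):
    s=read_state();R=np.array(s['orientation']);d=R.T@(np.array(X)-s['tcp_pos'])
    t=0 if yw is None else (yaw(s)-yw+180)%360-180
    print('delta',np.round(d,4),'turn',round(t,2),'yaw',round(yaw(s),2),'F',np.round(s['contact_force'],1),'clock',s['clock'])
E
python3 - <<'E'
from h import *
im=cv2.imread('pics/top0.png')[...,::-1]
c=cv2.GaussianBlur(im,(3,3),0).astype(int)
m=((c[...,2]-c[...,0])>=8).astype(np.uint8);m[:, :180]=0;m[:,225:]=0;m[:250]=0;m[290:]=0
k,l,st,ce=cv2.connectedComponentsWithStats(m);i=1+st[1:,4].argmax()
cn,_=cv2.findContours((l==i).astype(np.uint8),0,1)
bx=cv2.boxPoints(cv2.minAreaRect(cn[0]));print(st[i],bx)
w=np.array([onz('top',*p,.062) for p in bx]);print(w.mean(0),[np.linalg.norm(w[j]-w[j-1]) for j in range(4)],[np.degrees(np.arctan2(*(w[j]-w[j-1])[1::-1])) for j in range(4)])
a,b,e,f=[onz('top',180+(u/12)-.5,250+(v/12)-.5,.062) for u,v in((185,82),(360,135),(275,402),(88,345))]
print((a+b+e+f)/4,np.linalg.norm(a-b),np.linalg.norm(a-f),np.degrees(np.arctan2(*(a-f)[1::-1])))
plan([.5,.2,.22],20);plan(W(0,-.14,.2),-1.5)
E
```

```text
[188 258  22  25 348] [[186.9726  277.73975]
 [194.90411 256.58905]
 [209.47946 262.0548 ]
 [201.54794 283.2055 ]]
[0.51328204 0.32584046 0.062     ] [np.float64(0.03681654480722576), np.float64(0.05279383304354744), np.float64(0.03696227662665304), np.float64(0.05274483555807085)] [np.float64(68.30279631417), np.float64(-20.6926357413998), np.float64(-111.76951519637619), np.float64(159.15000289800452)]
[0.51401386 0.32539003 0.062     ] 0.03614455386181933 0.054598289417873785 -20.376925691279876
delta [ 0.0023 -0.2964  0.4065] turn 50.81 yaw 70.81 F [0.1 0.6 0.6] clock 0.15
delta [ 0.0228 -0.6549  0.5125] turn 72.31 yaw 70.81 F [0.1 0.6 0.6] clock 0.15
```

>>> jog_arm:
  rows:
    - {"delta_pos": [0, -0.04, 0.05], "turn": 7}
    - {"delta_pos": [0, -0.08, 0.1], "turn": 14}
    - {"delta_pos": [0, -0.12, 0.15], "turn": 20}
    - {"delta_pos": [0, -0.16, 0.2], "turn": 27}
    - {"delta_pos": [0, -0.2, 0.25], "turn": 34}
    - {"delta_pos": [0, -0.23, 0.3], "turn": 40}
    - {"delta_pos": [0, -0.265, 0.35], "turn": 45}
    - {"delta_pos": [0, -0.296, 0.4], "turn": 51}
  claw: 1
  newtons: 30

```text
clock: 1.15
tcp_pos: [0.4949, 0.201, 0.2227]
orientation: [[0.0, 0.942, 0.336], [0.0, 0.336, -0.942], [-1.0, 0.0, -0.0]]
contact_force: [0.4, 1.3, 0.4]
grip_width: 1.002
```

```bash
python3 -c "
from h import *
plan(W(0,-.14,.2),-1.5);print(read_state()['joint_positions'],read_state()['tcp_pos'])"
```

```text
delta [ 0.0225 -0.1377  0.3484] turn 21.13 yaw 19.63 F [0.4 1.3 0.4] clock 1.15
[-0.8831751   0.09236487  0.44557024  1.76641733 -0.04165391  1.29165992
 -0.08511708] [0.49491436 0.20098128 0.22268365]
```

>>> jog_arm:
  rows:
    - {"delta_pos": [0.003, -0.018, 0.045], "turn": 3}
    - {"delta_pos": [0.006, -0.036, 0.09], "turn": 6}
    - {"delta_pos": [0.009, -0.054, 0.135], "turn": 9}
    - {"delta_pos": [0.012, -0.072, 0.18], "turn": 12}
    - {"delta_pos": [0.015, -0.09, 0.225], "turn": 15}
    - {"delta_pos": [0.018, -0.108, 0.27], "turn": 18}
    - {"delta_pos": [0.02, -0.126, 0.315], "turn": 20}
    - {"delta_pos": [0.022, -0.138, 0.348], "turn": 21}

```text
clock: 2.15
tcp_pos: [0.4816, -0.1735, 0.2006]
orientation: [[0.0, 1.0, -0.023], [0.0, -0.023, -1.0], [-1.0, 0.0, -0.0]]
contact_force: [0.1, 0.5, 0.4]
grip_width: 0.998
```

Run:
```python
from h import *
s=read_state();im=grab_frame('wrist')
plan(W(0,-.14,.2),-1.5);print(s['joint_positions'])
save(np.clip(im*1.5,0,255).astype(np.uint8),'w1')
```

```text
delta [ 0.0006  0.0012 -0.0044] turn -0.07 yaw -1.57 F [-2.9 -3.2  0.1] clock 2.2
[-0.51005797  0.05721788  0.80918516  1.8590538  -0.04391384  1.24300265
  0.28932905]
```

View pics/w1.png

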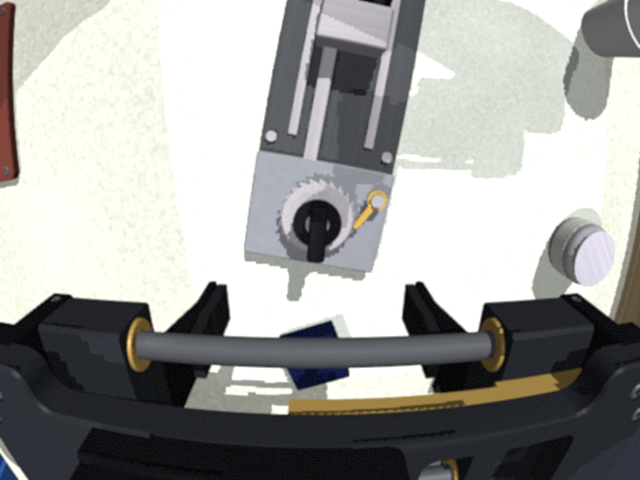

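Run:
```python
from h import *
s=read_state();im=grab_frame('wrist')
print(s['clock'],s['tcp_pos'],yaw(s),s['dq'].round(3),s['contact_force'])
for u,v in((316,262),(317,218),(317,205)): print(u,v,loc(onz('wrist',u,v,.094,s)))
print('flange c',loc(onz('wrist',317,222,.057,s)))
print('base corners',*[loc(onz('wrist',u,v,.03,s)) for u,v in((246,253),(371,271),(258,153),(395,173))])
plan(W(0,-.14,.2),-1.5)
save(cv2.resize(np.clip(im[160:290,230:400]*1.6,0,255).astype(np.uint8),None,fx=4.5,fy=4.5,interpolation=2),'w2')
```

```text
2.2 [ 0.48096293 -0.17780856  0.20060037] -1.5728469895326664 [-0.028 -0.028 -0.036  0.018  0.037  0.012 -0.108] [-2.88105743 -3.16061985  0.06524216]
316 262 [ 0.00348015 -0.16334839  0.094     ]
317 218 [-0.00192747 -0.12859251  0.094     ]
317 205 [-0.00366941 -0.11880888  0.094     ]
flange c [ 0.00049994 -0.141455    0.057     ]
base corners [-0.06004423 -0.19074571  0.03      ] [ 0.0624481  -0.18799202  0.03      ] [-0.06147243 -0.09442136  0.03      ] [ 0.06371783 -0.09032596  0.03      ]
delta [ 0.0005  0.001  -0.0021] turn -0.05 yaw -1.55 F [-0.1  0.3  0.3] clock 2.25
```

View pics/w2.png

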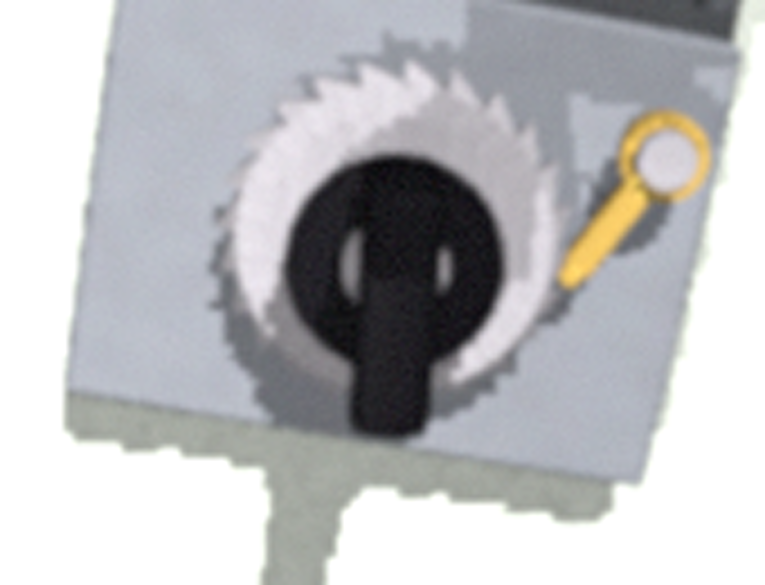

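Run:
```python
from h import *
s=read_state()
q=lambda u,v:loc(onz('wrist',(u+.5)/4.5-.5+230,(v+.5)/4.5-.5+160,.094,s))
def ang(a,b): d=q(*b)-q(*a);return -np.degrees(np.arctan2(d[1],d[0]))
print(ang((365,180),(351,400)),ang((441,250),(428,400)),ang((362,250),(351,400)))
for p in((388,432),(351,425),(428,425)):print(q(*p))
plan(W(0,-.14,.12),-1.5)
```

```text
83.72018259686955 84.20929226541988 84.25777975431066
[ 0.00213504 -0.15582699  0.094     ]
[-0.00431413 -0.15567965  0.094     ]
[ 0.00864354 -0.153377    0.094     ]
delta [ 0.0805  0.001  -0.0022] turn -0.05 yaw -1.55 F [-0.1  0.3  0.3] clock 2.25
```

>>> jog_arm:
  rows:
    - {"delta_pos": [0.04, 0.001, -0.002], "turn": 2}
    - {"delta_pos": [0.08, 0.001, -0.002], "turn": 4}
    - {"delta_pos": [0.11, 0.001, -0.002], "turn": 4}
    - {"delta_pos": [0.128, 0.001, -0.002], "turn": 4}
    - {"delta_pos": [0.136, 0.001, -0.002], "turn": 4}
    - {"delta_pos": [0.136, 0.001, -0.002], "turn": 4}

```text
clock: 3.0
tcp_pos: [0.4835, -0.1693, 0.0648]
orientation: [[0.0, 0.996, -0.09], [-0.0, -0.09, -0.996], [-1.0, 0.0, 0.0]]
contact_force: [0.6, -0.2, -0.5]
grip_width: 1.0
```

>>> jog_arm:
  rows:
    - {"delta_pos": [0, 0, 0], "turn": 0}
    - {"delta_pos": [0, 0, 0], "turn": 0}
    - {"delta_pos": [0, 0, 0], "turn": 0}
    - {"delta_pos": [0, 0, 0], "turn": 0}
    - {"delta_pos": [0, 0, 0], "turn": 0}
    - {"delta_pos": [0, 0, 0], "turn": 0}
  claw: -1
  newtons: 15

```text
clock: 3.75
tcp_pos: [0.4832, -0.1693, 0.0645]
orientation: [[-0.0, 0.996, -0.09], [-0.0, -0.09, -0.996], [-1.0, -0.0, 0.0]]
contact_force: [-1.0, -0.2, 0.2]
grip_width: 0.399
```

```bash
python3 -c "
from h import *
plan(W(0,-.14,.065),-5.5);s=read_state();print(s['tcp_pos'],s['grip_width'],s['ft_torque'])"
```

```text
delta [-0.0005 -0.0006  0.0042] turn 0.32 yaw -5.18 F [-1.  -0.2  0.2] clock 3.75
[ 0.48324777 -0.16933596  0.06454396] 0.3986236220710059 [-0.11539783  0.00343164  0.03230231]
```

>>> jog_arm:
  rows:
    - {"delta_pos": [0, 0, 0.004], "turn": 0}
    - {"delta_pos": [0, 0, 0.004], "turn": 0}
    - {"delta_pos": [0, 0, 0.004], "turn": 0}
    - {"delta_pos": [0, 0, 0.004], "turn": 0}
    - {"delta_pos": [0, 0, 0.004], "turn": 0}
    - {"delta_pos": [0, 0, 0.004], "turn": 0}

```text
clock: 4.5
tcp_pos: [0.4828, -0.1736, 0.0646]
orientation: [[-0.0, 0.996, -0.091], [-0.0, -0.091, -0.996], [-1.0, -0.0, 0.0]]
contact_force: [-1.5, -2.9, 0.6]
grip_width: 0.159
```

```bash
python3 -c "
from h import *
plan(W(0,-.14,.065),-5.5);s=read_state();print(s['tcp_pos'],s['grip_width'],s['ft_torque'])"
```

```text
delta [-0.0004 -0.0005 -0.0001] turn 0.31 yaw -5.19 F [-1.5 -2.9  0.6] clock 4.5
[ 0.48279518 -0.1735846   0.06456804] 0.15906393611794725 [-0.7481705   0.45314236  0.00828704]
```

>>> jog_arm:
  rows:
    - {"delta_pos": [0, 0, 0], "turn": 0}
    - {"delta_pos": [0.003, 0, 0], "turn": 0}
    - {"delta_pos": [0.006, 0, 0], "turn": 0}
    - {"delta_pos": [0.008, 0, 0], "turn": 0}
    - {"delta_pos": [0.009, 0, 0], "turn": 0}
    - {"delta_pos": [0.009, 0, 0], "turn": 0}
  newtons: 40

```text
clock: 5.25
tcp_pos: [0.483, -0.1737, 0.0564]
orientation: [[0.0, 0.996, -0.091], [0.0, -0.091, -0.996], [-1.0, 0.0, -0.0]]
contact_force: [-7.9, -1.8, 18.0]
grip_width: 0.16
```

```bash
python3 -c "
from h import *
plan(W(0,-.14,.0565),78.5);s=read_state();print(s['tcp_pos'],s['grip_width'],s['ft_torque'])"
```

```text
delta [-0.0001 -0.0008 -0.0001] turn -83.71 yaw -5.21 F [-7.9 -1.8 18. ] clock 5.25
[ 0.48302943 -0.1736736   0.05637671] 0.16002279420757248 [-0.49999173  1.95649419 -0.03591008]
```

>>> jog_arm:
  rows:
    - {"delta_pos": [0, -0.001, 0], "turn": -5}
    - {"delta_pos": [0, -0.001, 0], "turn": -14}
    - {"delta_pos": [0, -0.001, 0], "turn": -24}
    - {"delta_pos": [0, -0.001, 0], "turn": -34}
    - {"delta_pos": [0, -0.001, 0], "turn": -44}
    - {"delta_pos": [0, -0.001, 0], "turn": -54}
    - {"delta_pos": [0, -0.001, 0], "turn": -64}
    - {"delta_pos": [0, -0.001, 0], "turn": -72}

```text
clock: 6.25
tcp_pos: [0.4835, -0.1732, 0.0565]
orientation: [[0.003, 0.389, 0.921], [0.0, 0.921, -0.389], [-1.0, 0.001, 0.003]]
contact_force: [-1.3, -1.8, 9.6]
grip_width: 0.156
```

>>> jog_arm:
  rows:
    - {"delta_pos": [0, 0, 0], "turn": -4}
    - {"delta_pos": [0, 0, 0], "turn": -8}
    - {"delta_pos": [0, 0, 0], "turn": -10}
    - {"delta_pos": [0, 0, 0], "turn": -10}

```text
clock: 6.75
tcp_pos: [0.4835, -0.1731, 0.0565]
orientation: [[0.003, 0.227, 0.974], [0.0, 0.974, -0.227], [-1.0, 0.001, 0.003]]
contact_force: [0.1, -1.6, 10.3]
grip_width: 0.156
```

```bash
python3 -c "
from h import *
plan(W(0,-.14,.0565),78.5);s=read_state();print(s['tcp_pos'],s['grip_width'],s['ft_torque'])
im=grab_frame('wrist');save(np.clip(im*1.5,0,255).astype(np.uint8),'w3')"
```

```text
delta [-0.     -0.0007 -0.0011] turn -1.63 yaw 76.87 F [ 0.1 -1.6 10.3] clock 6.75
[ 0.48349543 -0.17307121  0.05647937] 0.15587258524608558 [-0.23909792  0.11475371  0.02539527]
```

View pics/w3.png

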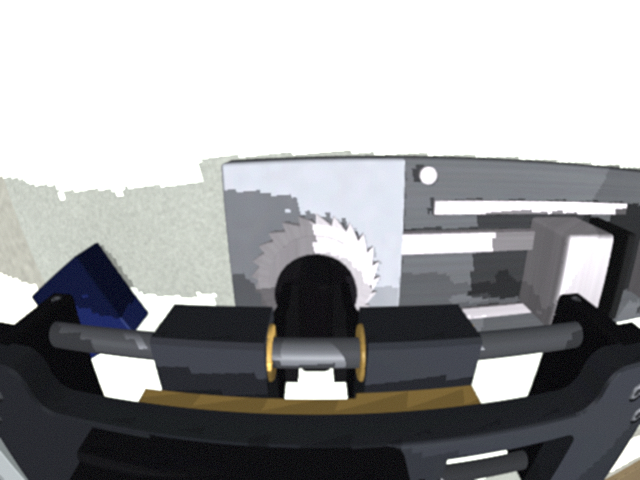

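>>> jog_arm:
  rows:
    - {"delta_pos": [0, 0, 0], "turn": -2}
    - {"delta_pos": [0, 0, 0], "turn": -4}
    - {"delta_pos": [0, 0, 0], "turn": -4}

```text
clock: 7.18
tcp_pos: [0.4835, -0.173, 0.0565]
orientation: [[0.003, 0.16, 0.987], [0.001, 0.987, -0.16], [-1.0, 0.001, 0.003]]
contact_force: [-0.7, -0.3, 8.1]
grip_width: 0.16
```

```bash
python3 -c "
from h import *
plan(W(0,-.14,.0565),78.5);s=read_state();print(s['tcp_pos'],s['grip_width'],s['ft_torque'])"
```

```text
delta [-0.     -0.0006 -0.0011] turn 2.28 yaw 80.78 F [-0.7 -0.3  8.1] clock 7.175
[ 0.48350254 -0.1730473   0.05646948] 0.15966614640039853 [-0.17500006  0.12297881 -0.64427717]
```

>>> jog_arm:
  rows:
    - {"delta_pos": [0, 0, 0], "turn": 2}
    - {"delta_pos": [0, 0, 0], "turn": 2}
    - {"delta_pos": [-0.003, 0, 0], "turn": 2}
    - {"delta_pos": [-0.006, 0, 0], "turn": 2}
    - {"delta_pos": [-0.009, 0, 0], "turn": 2}
    - {"delta_pos": [-0.009, 0, 0], "turn": 2}

```text
clock: 7.92
tcp_pos: [0.4831, -0.173, 0.0646]
orientation: [[0.002, 0.194, 0.981], [-0.0, 0.981, -0.194], [-1.0, 0.0, 0.002]]
contact_force: [5.4, -1.2, -1.9]
grip_width: 0.156
```

>>> jog_arm:
  rows:
    - {"delta_pos": [0, 0, 0], "turn": 0}
    - {"delta_pos": [0, 0, 0], "turn": 0}
    - {"delta_pos": [0, 0, 0], "turn": 0}
    - {"delta_pos": [-0.02, 0, 0], "turn": 0}
    - {"delta_pos": [-0.05, 0, 0], "turn": 0}
    - {"delta_pos": [-0.09, 0, 0], "turn": 0}
    - {"delta_pos": [-0.13, 0, 0], "turn": 0}
    - {"delta_pos": [-0.16, 0, 0], "turn": 0}
  claw: 1

```text
clock: 8.93
tcp_pos: [0.482, -0.1732, 0.2263]
orientation: [[0.001, 0.194, 0.981], [0.0, 0.981, -0.194], [-1.0, 0.0, 0.001]]
contact_force: [0.7, -0.6, -0.6]
grip_width: 0.959
```

```bash
python3 -c "
from h import *
for n in ('top','scene'): save(grab_frame(n),n+'1')
a=cv2.imread('pics/top1.png')[222:317,270:440];a=cv2.resize(np.clip(a*1.6,0,255).astype(np.uint8),None,fx=4.7,fy=4.7,interpolation=2);cv2.imwrite('pics/c3.png',a)
plan([.514,.3255,.20],-20.5);s=read_state();print(s['tcp_pos'],s['grip_width'],s['joint_positions'])"
```

```text
delta [ 0.0278  0.4956 -0.0669] turn 99.31 yaw 78.81 F [0.7 0.8 0.2] clock 9.025
[ 0.48333652 -0.17364462  0.22774505] 0.9813643257024025 [-0.27452879  0.03514095  0.55282151  1.8119373  -0.0203655   1.29506127
  1.65897253]
```

>>> jog_arm:
  rows:
    - {"delta_pos": [0, 0.05, -0.007], "turn": 9}
    - {"delta_pos": [0, 0.1, -0.014], "turn": 18}
    - {"delta_pos": [0, 0.15, -0.02], "turn": 28}
    - {"delta_pos": [0, 0.2, -0.027], "turn": 38}
    - {"delta_pos": [0, 0.25, -0.034], "turn": 48}
    - {"delta_pos": [0, 0.3, -0.04], "turn": 58}
    - {"delta_pos": [0, 0.35, -0.047], "turn": 68}
    - {"delta_pos": [0, 0.4, -0.054], "turn": 78}

```text
clock: 10.02
tcp_pos: [0.506, 0.231, 0.2236]
orientation: [[-0.001, 1.0, 0.008], [-0.001, 0.008, -1.0], [-1.0, -0.001, 0.001]]
contact_force: [1.2, -0.8, -1.2]
grip_width: 1.001
```

```bash
python3 -c "
from h import *
plan([.514,.3255,.20],-20.5)"
```

```text
delta [ 0.0236  0.0088 -0.0944] turn 20.98 yaw 0.48 F [ 1.2 -0.8 -1.2] clock 10.025
```

View pics/c3.png

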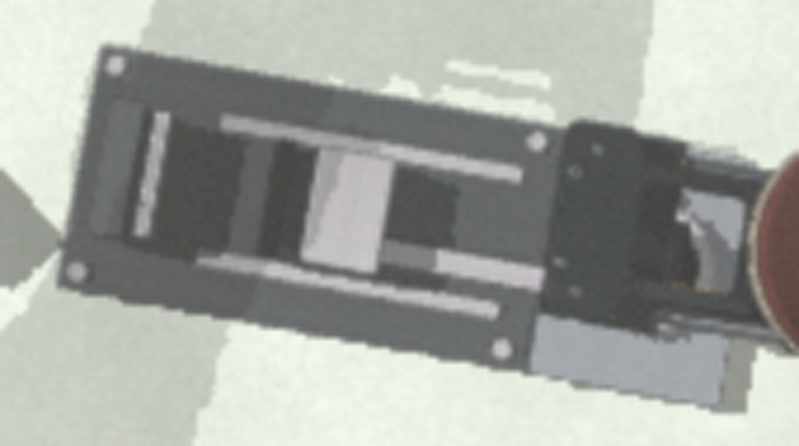

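>>> jog_arm:
  rows:
    - {"delta_pos": [0.005, 0.004, -0.04], "turn": 8}
    - {"delta_pos": [0.01, 0.007, -0.08], "turn": 16}
    - {"delta_pos": [0.02, 0.009, -0.094], "turn": 21}
    - {"delta_pos": [0.023, 0.009, -0.094], "turn": 21}
    - {"delta_pos": [0.023, 0.009, -0.094], "turn": 21}
    - {"delta_pos": [0.023, 0.009, -0.094], "turn": 21}

```text
clock: 10.78
tcp_pos: [0.5146, 0.3226, 0.202]
orientation: [[0.0, 0.938, -0.345], [0.0, -0.345, -0.938], [-1.0, 0.0, -0.0]]
contact_force: [-0.5, -0.5, 1.2]
grip_width: 1.001
```

```bash
python3 -c "
from h import *
plan([.514,.3255,.20],-20.5);s=read_state()
im=grab_frame('wrist');save(np.clip(im*1.5,0,255).astype(np.uint8),'w4')
c=cv2.GaussianBlur(im,(3,3),0).astype(int)
m=((c[...,2]-c[...,0])>=8).astype(np.uint8)
k,l,st,ce=cv2.connectedComponentsWithStats(m)
for i in range(1,k):
  if st[i,4]>800: print(st[i],ce[i],onz('wrist',*ce[i],.062,s))
"
```

```text
delta [ 0.002  -0.0016 -0.0025] turn 0.29 yaw -20.21 F [-0.5 -0.5  1.2] clock 10.775
[ 100    0  158   16 1665] [175.95375375   5.66726727] [0.47149814 0.54615367 0.062     ]
[ 238   77   80   64 3429] [277.54622339 108.52464275] [0.51995531 0.42567101 0.062     ]
[ 565  170   75   77 4792] [603.93301336 208.64023372] [0.80579719 0.23988792 0.062     ]
[ 281  188   65   57 3522] [313.29642249 216.76575809] [0.51574098 0.33141192 0.062     ]
```

View pics/w4.png

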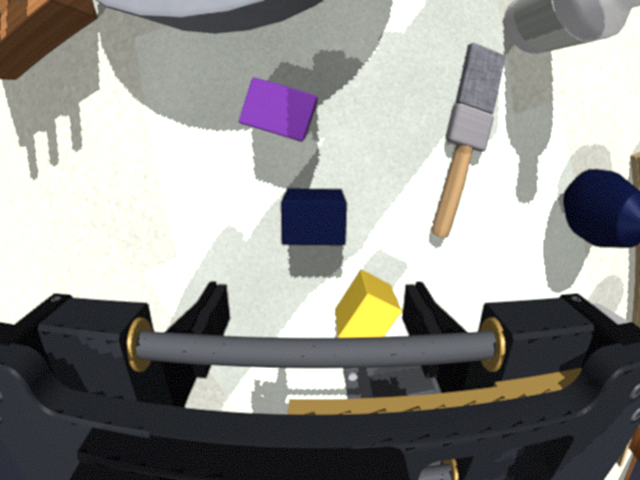

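```bash
python3 -c "
from h import *
s=read_state();print(s['tcp_pos'])
P=[onz('wrist',u,v,.062,s) for u,v in((282,200),(346,200),(346.5,243.5),(282,244))]
print(np.round(P,4));c=sum(P)/4;print(c,np.linalg.norm(P[1]-P[0]),np.linalg.norm(P[2]-P[1]),[np.degrees(np.arctan2(*(a-b)[1::-1])) for a,b in((P[1],P[0]),(P[2],P[3]))])
plan([*c[:2],.05],-20.5)
c=(c+[.514,.3255,.062])/2;print(c);plan([*c[:2],.03],-20.5)
"
```

```text
[0.5145963  0.32284725 0.20208659]
[[0.4963 0.3542 0.062 ]
 [0.5462 0.3358 0.062 ]
 [0.5343 0.2997 0.062 ]
 [0.4821 0.3183 0.062 ]]
[0.51470332 0.32699874 0.062     ] 0.05316694585050921 0.0380606103603162 [np.float64(-20.15643867162058), np.float64(-19.666511582921338)]
delta [ 0.1521 -0.0014 -0.0039] turn 0.29 yaw -20.21 F [-0.2 -0.6 -0.2] clock 10.825
[0.51435166 0.32624937 0.062     ]
delta [ 0.1721 -0.0015 -0.003 ] turn 0.29 yaw -20.21 F [-0.2 -0.6 -0.2] clock 10.825
```

>>> jog_arm:
  rows:
    - {"delta_pos": [0, -0.0015, -0.003], "turn": 0}
    - {"delta_pos": [0.04, -0.0015, -0.003], "turn": 0}
    - {"delta_pos": [0.09, -0.0015, -0.003], "turn": 0}
    - {"delta_pos": [0.13, -0.0015, -0.003], "turn": 0}
    - {"delta_pos": [0.16, -0.0015, -0.003], "turn": 0}
    - {"delta_pos": [0.174, -0.0015, -0.003], "turn": 0}
    - {"delta_pos": [0.174, -0.0015, -0.003], "turn": 0}

```text
clock: 11.7
tcp_pos: [0.5136, 0.327, 0.0273]
orientation: [[-0.001, 0.939, -0.345], [-0.001, -0.345, -0.939], [-1.0, -0.001, 0.001]]
contact_force: [-0.5, 0.0, 0.7]
grip_width: 1.0
```

>>> jog_arm:
  rows:
    - {"delta_pos": [0, 0, 0], "turn": 0}
    - {"delta_pos": [0, 0, 0], "turn": 0}
    - {"delta_pos": [0, 0, 0], "turn": 0}
    - {"delta_pos": [0, 0, 0], "turn": 0}
    - {"delta_pos": [0, 0, 0], "turn": 0}
    - {"delta_pos": [0, 0, 0], "turn": 0}
    - {"delta_pos": [0, 0, 0], "turn": 0}
    - {"delta_pos": [0, 0, 0], "turn": 0}
  claw: -1
  newtons: 25

```text
clock: 12.7
tcp_pos: [0.514, 0.3272, 0.0279]
orientation: [[0.0, 0.939, -0.345], [0.0, -0.345, -0.939], [-1.0, 0.0, -0.0]]
contact_force: [-0.9, -0.9, 5.9]
grip_width: 0.643
```

```bash
python3 -c "
from h import *
plan([.5143,.3262,.028],-20.5);s=read_state();print(s['tcp_pos'],s['grip_width'])"
```

```text
delta [-0.0001  0.0006  0.0009] turn 0.32 yaw -20.18 F [-0.9 -0.9  5.9] clock 12.7
[0.51400719 0.32723041 0.02793304] 0.6425206581011637
```

>>> jog_arm:
  rows:
    - {"delta_pos": [-0.02, 0, 0], "turn": 0}
    - {"delta_pos": [-0.05, 0, 0], "turn": 0}
    - {"delta_pos": [-0.09, 0, 0], "turn": 0}
    - {"delta_pos": [-0.12, 0, 0], "turn": 0}
    - {"delta_pos": [-0.12, 0, 0], "turn": 0}

```text
clock: 13.32
tcp_pos: [0.5151, 0.3279, 0.1508]
orientation: [[0.004, 0.939, -0.345], [0.003, -0.345, -0.939], [-1.0, 0.003, -0.004]]
contact_force: [-0.5, 0.1, -2.7]
grip_width: 0.642
```

```bash
python3 -c "
from h import *
print(W(0,.089,.1));plan(W(0,.089,.15),-11.54);s=read_state();print(s['tcp_pos'],s['grip_width'])"
```

```text
[0.52810712 0.05090042 0.1       ]
delta [-0.      0.1078  0.2555] turn -8.65 yaw -20.19 F [-0.5  0.1 -2.7] clock 13.325
[0.51513387 0.32792817 0.15080954] 0.6421224298983007
```

>>> jog_arm:
  rows:
    - {"delta_pos": [0, 0.01, 0.025], "turn": -1}
    - {"delta_pos": [0, 0.026, 0.065], "turn": -3}
    - {"delta_pos": [0, 0.045, 0.11], "turn": -4}
    - {"delta_pos": [0, 0.066, 0.16], "turn": -6}
    - {"delta_pos": [0, 0.086, 0.205], "turn": -7}
    - {"delta_pos": [0, 0.1, 0.24], "turn": -8}
    - {"delta_pos": [0, 0.107, 0.254], "turn": -8.6}
    - {"delta_pos": [0, 0.107, 0.254], "turn": -8.6}

```text
clock: 14.32
tcp_pos: [0.5259, 0.0503, 0.1466]
orientation: [[-0.002, 0.979, -0.203], [-0.001, -0.203, -0.979], [-1.0, -0.001, 0.001]]
contact_force: [-0.3, 0.6, -2.4]
grip_width: 0.647
```

>>> jog_arm:
  rows:
    - {"delta_pos": [0, 0, 0], "turn": 0}
    - {"delta_pos": [0, 0, 0], "turn": 0}
    - {"delta_pos": [0, 0, 0], "turn": 0}
    - {"delta_pos": [0, 0, 0], "turn": 0}

```text
clock: 14.82
tcp_pos: [0.5266, 0.0521, 0.1475]
orientation: [[-0.0, 0.98, -0.2], [-0.0, -0.2, -0.98], [-1.0, -0.0, 0.0]]
contact_force: [0.6, -0.9, -2.6]
grip_width: 0.639
```

```bash
python3 -c "
from h import *
plan(W(0,.089,.15),-11.54);s=read_state();print(s['tcp_pos'],s['grip_width'])
im=grab_frame('wrist');save(np.clip(im*1.5,0,255).astype(np.uint8),'w5')"
```

```text
delta [-0.0025  0.0017  0.0009] turn -0.01 yaw -11.55 F [ 0.6 -0.9 -2.6] clock 14.825
[0.526583   0.05214703 0.14753455] 0.6389127645428799
```

View pics/w5.png

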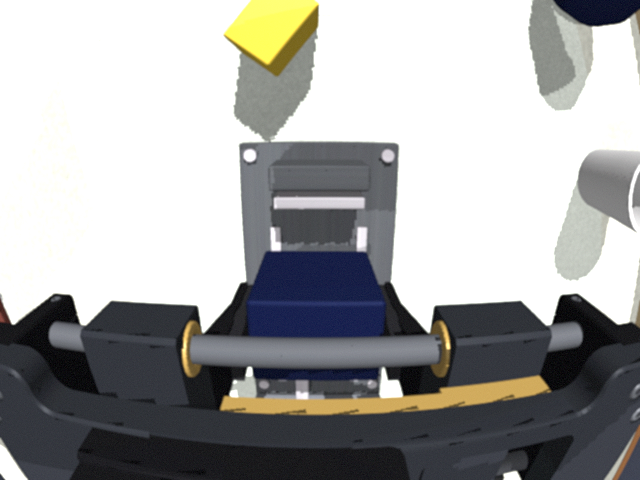

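```bash
python3 -c "
from h import *
s=read_state()
for u,v in((273,209),(365,209),(273,196),(365,196)): print(loc(onz('wrist',u,v,.055,s)))
print([loc(onz('wrist',u,v,.012,s)) for u,v in ((240,144),(397,143))])
for u,v in((262,253),(374,252)): print('blk',loc(onz('wrist',u,v,s['tcp_pos'][2]+.034,s)))
plan(W(0,.09,.042),-11.54)"
```

```text
[-0.03173885  0.11615493  0.055     ]
[0.03322815 0.11625469 0.055     ]
[-0.03148835  0.12550846  0.055     ]
[0.03291932 0.12561967 0.055     ]
[array([-0.06252422,  0.16039308,  0.012     ]), array([0.06379806, 0.16149421, 0.012     ])]
blk [-0.02138652  0.12877901  0.18155715]
blk [0.01994328 0.12920998 0.18155715]
delta [ 0.1056  0.0017 -0.0002] turn -0.02 yaw -11.56 F [ 0.6 -0.2 -2.5] clock 14.875
```

```bash
python3 -c "
from h import *
s=read_state()
for u,v,z in((262,252,.1195),(374,252,.1195),(249,302,.1815),(382,302,.1815)): print('blk',loc(onz('wrist',u,v,z,s)))
print(loc(s['tcp_pos']))"
```

```text
blk [-0.03095761  0.10698952  0.1195    ]
blk [0.03036185 0.10704747 0.1195    ]
blk [-0.02763618  0.10832434  0.1815    ]
blk [0.02436737 0.10838882 0.1815    ]
[-0.00169884  0.08982288  0.14755715]
```

>>> jog_arm:
  rows:
    - {"delta_pos": [0, 0.0015, -0.0015], "turn": 0}
    - {"delta_pos": [0.02, 0.0015, -0.0015], "turn": 0}
    - {"delta_pos": [0.045, 0.0015, -0.0015], "turn": 0}
    - {"delta_pos": [0.065, 0.0015, -0.0015], "turn": 0}
    - {"delta_pos": [0.085, 0.0015, -0.0015], "turn": 0}
    - {"delta_pos": [0.097, 0.0015, -0.0015], "turn": 0}
    - {"delta_pos": [0.103, 0.0015, -0.0015], "turn": 0}
    - {"delta_pos": [0.105, 0.0015, -0.0015], "turn": 0}

```text
clock: 15.88
tcp_pos: [0.5286, 0.053, 0.0427]
orientation: [[0.0, 0.98, -0.201], [-0.0, -0.201, -0.98], [-1.0, 0.0, -0.0]]
contact_force: [-0.1, 0.9, -2.3]
grip_width: 0.643
```

>>> jog_arm:
  rows:
    - {"delta_pos": [0, 0, 0], "turn": 0}
    - {"delta_pos": [0, 0, 0], "turn": 0}

```text
clock: 16.12
tcp_pos: [0.5288, 0.053, 0.0431]
orientation: [[0.001, 0.98, -0.201], [0.0, -0.201, -0.98], [-1.0, 0.001, -0.0]]
contact_force: [-0.4, -0.5, -1.6]
grip_width: 0.641
```

>>> jog_arm:
  rows:
    - {"delta_pos": [0.001, 0, 0], "turn": 0}
    - {"delta_pos": [0.002, 0, 0], "turn": 0}
    - {"delta_pos": [0.003, 0, 0], "turn": 0}
    - {"delta_pos": [0.003, 0, 0], "turn": 0}

```text
clock: 16.62
tcp_pos: [0.5284, 0.053, 0.0399]
orientation: [[-0.0, 0.98, -0.201], [0.0, -0.201, -0.98], [-1.0, -0.0, -0.0]]
contact_force: [-3.6, 0.6, 3.6]
grip_width: 0.643
```

Touching down (force rose by about 6 N). Release and rise.

>>> jog_arm:
  rows:
    - {"delta_pos": [0, 0, 0], "turn": 0}
    - {"delta_pos": [0, 0, 0], "turn": 0}
    - {"delta_pos": [0, 0, 0], "turn": 0}
    - {"delta_pos": [0, 0, 0], "turn": 0}
    - {"delta_pos": [0, 0, 0], "turn": 0}
    - {"delta_pos": [-0.02, 0, 0], "turn": 0}
    - {"delta_pos": [-0.06, 0, 0], "turn": 0}
    - {"delta_pos": [-0.11, 0, 0], "turn": 0}
  claw: 1

```text
clock: 17.62
tcp_pos: [0.5276, 0.0528, 0.15]
orientation: [[-0.002, 0.98, -0.201], [-0.001, -0.201, -0.98], [-1.0, -0.002, 0.001]]
contact_force: [1.1, 0.8, -0.9]
grip_width: 0.998
```

>>> jog_arm:
  rows:
    - {"delta_pos": [-0.03, 0, 0], "turn": 0}
    - {"delta_pos": [-0.03, 0, 0.01], "turn": 0}
    - {"delta_pos": [-0.03, 0, 0.01], "turn": 0}
    - {"delta_pos": [-0.03, 0, 0.01], "turn": 0}

```text
clock: 18.12
tcp_pos: [0.5257, 0.0431, 0.1784]
orientation: [[-0.002, 0.98, -0.201], [-0.0, -0.201, -0.98], [-1.0, -0.002, 0.001]]
contact_force: [-0.8, -0.6, -0.1]
grip_width: 1.001
```

```bash
python3 -c "
from h import *
plan(W(0,-.14,.17),78.8)
im=grab_frame('wrist');save(np.clip(im*1.5,0,255).astype(np.uint8),'w6')"
```

```text
delta [0.0086 0.001  0.2209] turn -90.4 yaw -11.6 F [-0.8 -0.6 -0.1] clock 18.125
```

View pics/w6.png

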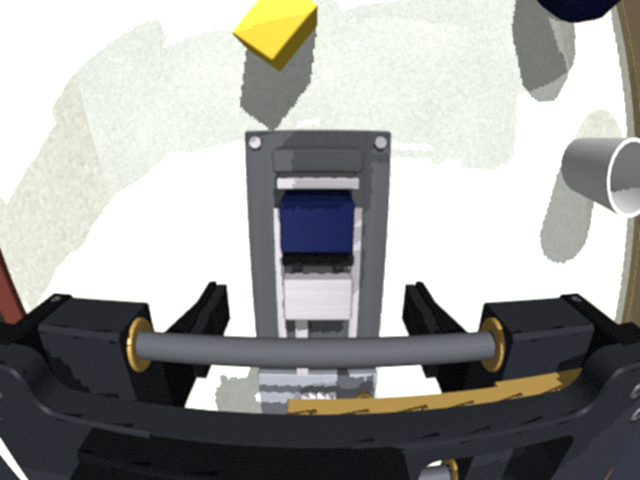

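>>> jog_arm:
  rows:
    - {"delta_pos": [0, 0, 0.02], "turn": -10}
    - {"delta_pos": [0, 0, 0.05], "turn": -20}
    - {"delta_pos": [0, 0, 0.08], "turn": -30}
    - {"delta_pos": [0, 0, 0.11], "turn": -40}
    - {"delta_pos": [0, 0, 0.14], "turn": -50}
    - {"delta_pos": [0, 0, 0.17], "turn": -60}
    - {"delta_pos": [0, 0.001, 0.2], "turn": -70}
    - {"delta_pos": [0, 0.001, 0.22], "turn": -80}

```text
clock: 19.18
tcp_pos: [0.4826, -0.1737, 0.1789]
orientation: [[-0.001, 0.363, 0.932], [-0.0, 0.932, -0.363], [-1.0, -0.001, -0.001]]
contact_force: [-0.1, 0.3, -0.2]
grip_width: 1.0
```

>>> jog_arm:
  rows:
    - {"delta_pos": [0, 0, 0], "turn": -10}
    - {"delta_pos": [0, 0, 0], "turn": -10}
    - {"delta_pos": [0, 0, 0], "turn": -10}
    - {"delta_pos": [0, 0, 0], "turn": -10}
    - {"delta_pos": [0, 0, 0], "turn": -10}

```text
clock: 19.8
tcp_pos: [0.4832, -0.1723, 0.1795]
orientation: [[-0.0, 0.202, 0.979], [-0.0, 0.979, -0.202], [-1.0, -0.0, -0.0]]
contact_force: [-0.4, 0.6, -0.0]
grip_width: 0.999
```

```bash
python3 -c "
from h import *
plan(W(0,-.14,.066),79);print(read_state()['joint_positions'])"
```

```text
delta [ 0.1135 -0.0013 -0.0007] turn -0.63 yaw 78.37 F [-0.4  0.6 -0. ] clock 19.8
[-0.18154943  0.07726997  0.46323664  1.87223965 -0.03697136  1.20050178
  1.66177827]
```

>>> jog_arm:
  rows:
    - {"delta_pos": [0.03, -0.001, 0], "turn": -0.5}
    - {"delta_pos": [0.07, -0.001, 0], "turn": -0.5}
    - {"delta_pos": [0.1, -0.001, 0], "turn": -0.5}
    - {"delta_pos": [0.113, -0.001, 0], "turn": -0.5}
    - {"delta_pos": [0.113, -0.001, 0], "turn": -0.5}

```text
clock: 20.42
tcp_pos: [0.4827, -0.1735, 0.0663]
orientation: [[-0.001, 0.192, 0.981], [-0.0, 0.981, -0.192], [-1.0, -0.0, -0.001]]
contact_force: [-0.5, -0.4, 0.9]
grip_width: 1.0
```

>>> jog_arm:
  rows:
    - {"delta_pos": [0, 0, 0], "turn": 0}
    - {"delta_pos": [0, 0, 0], "turn": 0}
    - {"delta_pos": [0, 0, 0], "turn": 0}
    - {"delta_pos": [0, 0, 0], "turn": 0}
    - {"delta_pos": [0, 0, 0], "turn": 0}
    - {"delta_pos": [0, 0, 0], "turn": 0}
    - {"delta_pos": [0, 0, 0], "turn": 0}
    - {"delta_pos": [0, 0, 0], "turn": 0}
  claw: -1
  newtons: 25

```text
clock: 21.42
tcp_pos: [0.483, -0.1736, 0.0666]
orientation: [[-0.0, 0.192, 0.981], [-0.0, 0.981, -0.192], [-1.0, -0.0, -0.0]]
contact_force: [-0.3, 0.6, 1.2]
grip_width: 0.171
```

>>> jog_arm:
  rows:
    - {"delta_pos": [0, 0, 0], "turn": 0}
    - {"delta_pos": [0, 0, 0], "turn": 0}
    - {"delta_pos": [0, 0, 0], "turn": 0}
    - {"delta_pos": [0, 0, 0], "turn": 0}

```text
clock: 21.92
tcp_pos: [0.483, -0.1733, 0.0666]
orientation: [[0.0, 0.192, 0.981], [0.0, 0.981, -0.192], [-1.0, 0.0, -0.0]]
contact_force: [1.1, 3.8, -0.2]
grip_width: 0.163
```

```bash
python3 -c "
from h import *
plan(W(0,-.14,.066),79);print(read_state()['ft_torque'],read_state()['grip_width'])"
```

```text
delta [ 0.0006 -0.0003 -0.0007] turn -0.08 yaw 78.92 F [ 1.1  3.8 -0.2] clock 21.925
[ 0.70152893 -0.04944657 -0.13972275] 0.16334381260551076
```

>>> jog_arm:
  rows:
    - {"delta_pos": [0, 0, -0.0005], "turn": 5}
    - {"delta_pos": [0, 0, -0.0005], "turn": 12}
    - {"delta_pos": [0, 0, -0.0005], "turn": 19}
    - {"delta_pos": [0, 0, -0.0005], "turn": 26}
    - {"delta_pos": [0, 0, -0.0005], "turn": 33}
    - {"delta_pos": [0, 0, -0.0005], "turn": 36}
    - {"delta_pos": [0, 0, -0.0005], "turn": 36}

```text
clock: 22.8
tcp_pos: [0.4828, -0.1734, 0.0666]
orientation: [[0.001, 0.732, 0.681], [-0.0, 0.681, -0.732], [-1.0, 0.0, 0.001]]
contact_force: [2.4, 2.2, -1.1]
grip_width: 0.157
```

```bash
cat > t.py <<'E'
from h import *
s=read_state();print('yaw',round(yaw(s),2),'theta~',round(78.8-yaw(s),1),'T',s['ft_torque'].round(3),'F',s['contact_force'].round(1),'eff',s['joint_efforts'][6].round(3),'p',s['tcp_pos'].round(4),s['grip_width'].round(3),'clk',s['clock'])
E
python3 t.py
```

```text
Traceback (most recent call last):
  File "t.py", line 2, in <module>
    s=read_state();print('yaw',round(yaw(s),2),'theta~',round(78.8-yaw(s),1),'T',s['ft_torque'].round(3),'F',s['contact_force'].round(1),'eff',s['joint_efforts'][6].round(3),'p',s['tcp_pos'].round(4),s['grip_width'].round(3),'clk',s['clock'])
                                                                                                                                                                                                        ^^^^^^^^^^^^^^^^^^^^^
AttributeError: 'float' object has no attribute 'round'
```

>>> jog_arm:
  rows:
    - {"delta_pos": [0, 0, 0], "turn": 5}
    - {"delta_pos": [0, 0, 0], "turn": 8}

```text
clock: 23.05
tcp_pos: [0.4827, -0.1734, 0.0666]
orientation: [[0.0, 0.82, 0.572], [-0.0, 0.572, -0.82], [-1.0, 0.0, 0.0]]
contact_force: [2.0, 2.5, -1.6]
grip_width: 0.161
```

```bash
python3 t.py
```

```text
Traceback (most recent call last):
  File "t.py", line 2, in <module>
    s=read_state();print('yaw',round(yaw(s),2),'theta~',round(78.8-yaw(s),1),'T',s['ft_torque'].round(3),'F',s['contact_force'].round(1),'eff',s['joint_efforts'][6].round(3),'p',s['tcp_pos'].round(4),s['grip_width'].round(3),'clk',s['clock'])
                                                                                                                                                                                                        ^^^^^^^^^^^^^^^^^^^^^
AttributeError: 'float' object has no attribute 'round'
```

```bash
sed -i "s/s\['grip_width'\].round(3)/s['grip_width']/" t.py; python3 t.py
```

```text
yaw 34.9 theta~ 43.9 T [ 0.427 -0.468  0.07 ] F [ 2.   2.5 -1.6] eff 0.494 p [ 0.4827 -0.1734  0.0666] 0.16054597286432282 clk 23.05
```

>>> jog_arm:
  rows:
    - {"delta_pos": [0, 0, 0], "turn": 4}
    - {"delta_pos": [0, 0, 0], "turn": 7}
    - {"delta_pos": [0, 0, 0], "turn": 7}

```text
clock: 23.42
tcp_pos: [0.4827, -0.1734, 0.0666]
orientation: [[0.0, 0.883, 0.47], [-0.0, 0.47, -0.883], [-1.0, 0.0, 0.0]]
contact_force: [2.8, 1.6, -0.6]
grip_width: 0.161
```

```bash
python3 t.py
```

```text
yaw 28.01 theta~ 50.8 T [ 0.47  -0.546 -0.054] F [ 2.8  1.6 -0.6] eff -0.545 p [ 0.4827 -0.1734  0.0666] 0.16114689131615642 clk 23.425
```

>>> jog_arm:
  rows:
    - {"delta_pos": [0, 0, 0], "turn": 4}
    - {"delta_pos": [0, 0, 0], "turn": 7}
    - {"delta_pos": [0, 0, 0], "turn": 7}

```text
clock: 23.8
tcp_pos: [0.4826, -0.1734, 0.0666]
orientation: [[0.0, 0.933, 0.359], [-0.0, 0.359, -0.933], [-1.0, 0.0, 0.0]]
contact_force: [2.1, 2.6, -0.8]
grip_width: 0.156
```

```bash
python3 t.py
```

```text
yaw 21.04 theta~ 57.8 T [ 0.465 -0.594  0.021] F [ 2.1  2.6 -0.8] eff -0.54 p [ 0.4826 -0.1734  0.0666] 0.1564299450722206 clk 23.8
```

```bash
cat > t.py <<'E'
from h import *
L=[]
for i in range(10):
    grab_frame('wrist');s=read_state();L.append(s['ft_torque'][2])
L=np.array(L);print('theta~',round(78.8-yaw(s),1),'adv',round(12*np.radians(78.8-yaw(s)),1),'T',L.mean().round(3),'sd',L.std().round(3),'F',s['contact_force'].round(1),'clk',s['clock'])
E
python3 t.py
```

```text
theta~ 57.9 adv 12.1 T 0.027 sd 0.026 F [ 3.9  2.3 -1.3] clk 24.3
```

>>> jog_arm:
  rows:
    - {"delta_pos": [0, 0, 0], "turn": 4}
    - {"delta_pos": [0, 0, 0], "turn": 8}
    - {"delta_pos": [0, 0, 0], "turn": 8}

```text
clock: 24.68
tcp_pos: [0.4826, -0.1734, 0.0666]
orientation: [[0.0, 0.975, 0.224], [-0.0, 0.224, -0.975], [-1.0, 0.0, 0.0]]
contact_force: [2.9, 2.4, -2.0]
grip_width: 0.159
```

```bash
python3 t.py
```

```text
theta~ 65.9 adv 13.8 T 0.0 sd 0.028 F [ 3.1  2.1 -1.7] clk 25.175
```

>>> jog_arm:
  rows:
    - {"delta_pos": [0, 0, 0], "turn": 4}
    - {"delta_pos": [0, 0, 0], "turn": 6}
    - {"delta_pos": [0, 0, 0], "turn": 6}

```text
clock: 25.55
tcp_pos: [0.4825, -0.1734, 0.0666]
orientation: [[0.0, 0.993, 0.121], [-0.0, 0.121, -0.993], [-1.0, 0.0, 0.0]]
contact_force: [3.8, 1.5, -1.1]
grip_width: 0.161
```

```bash
python3 t.py
```

```text
theta~ 71.9 adv 15.1 T -0.006 sd 0.033 F [ 3.7  2.5 -0.5] clk 26.05
```

```bash
cat > bs.py <<'E'
from h import *
import sys
def prof(im,ys,z=.055):
    g=im.astype(np.float32).sum(2)/3;acc=0
    for x in np.linspace(-.027,.027,28):
        p=np.array([proj('top',W(x,y,z)) for y in ys],np.float32)
        acc=acc+cv2.remap(g,p[:,:1],p[:,1:],cv2.INTER_LINEAR)[:,0]
    return acc/28
ys=np.arange(.0,.135,.0015)
a=prof(cv2.imread('pics/top1.png'),ys);im=grab_frame('top');b=prof(im,ys)
for y,p,q in zip(ys,a,b): print(f'{y:.4f} {p:.0f} {q:.0f}',end=' | ')
E
python3 bs.py
```

```text
0.0000 80 57 | 0.0015 101 57 | 0.0030 116 57 | 0.0045 120 57 | 0.0060 121 58 | 0.0075 122 57 | 0.0090 121 57 | 0.0105 121 57 | 0.0120 121 57 | 0.0135 121 61 | 0.0150 120 72 | 0.0165 119 89 | 0.0180 119 101 | 0.0195 119 104 | 0.0210 119 105 | 0.0225 120 104 | 0.0240 120 103 | 0.0255 119 102 | 0.0270 117 101 | 0.0285 114 101 | 0.0300 112 100 | 0.0315 109 99 | 0.0330 106 99 | 0.0345 105 99 | 0.0360 104 100 | 0.0375 100 100 | 0.0390 85 100 | 0.0405 64 101 | 0.0420 52 101 | 0.0435 49 100 | 0.0450 48 99 | 0.0465 48 99 | 0.0480 48 99 | 0.0495 47 100 | 0.0510 46 100 | 0.0525 45 96 | 0.0540 45 80 | 0.0555 45 60 | 0.0570 45 50 | 0.0585 46 47 | 0.0600 48 47 | 0.0615 52 47 | 0.0630 58 47 | 0.0645 60 46 | 0.0660 61 44 | 0.0675 61 43 | 0.0690 61 42 | 0.0705 61 42 | 0.0720 61 42 | 0.0735 60 42 | 0.0750 58 43 | 0.0765 53 45 | 0.0780 50 48 | 0.0795 49 49 | 0.0810 49 49 | 0.0825 49 49 | 0.0840 49 49 | 0.0855 49 49 | 0.0870 49 49 | 0.0885 49 50 | 0.0900 49 49 | 0.0915 49 49 | 0.0930 49 49 | 0.0945 49 49 | 0.0960 49 49 | 0.0975 49 49 | 0.0990 49 49 | 0.1005 49 49 | 0.1020 49 49 | 0.1035 49 50 | 0.1050 49 49 | 0.1065 49 50 | 0.1080 49 50 | 0.1095 49 50 | 0.1110 49 50 | 0.1125 50 51 | 0.1140 55 54 | 0.1155 65 62 | 0.1170 84 80 | 0.1185 99 96 | 0.1200 102 101 | 0.1215 101 100 | 0.1230 93 93 | 0.1245 73 73 | 0.1260 57 56 | 0.1275 51 50 | 0.1290 51 50 | 0.1305 56 55 | 0.1320 63 61 | 0.1335 65 63 |
```

>>> jog_arm:
  rows:
    - {"delta_pos": [0, 0, 0], "turn": 4}
    - {"delta_pos": [0, 0, 0], "turn": 8}
    - {"delta_pos": [0, 0, 0], "turn": 8}

```text
clock: 26.48
tcp_pos: [0.4825, -0.1734, 0.0666]
orientation: [[-0.0, 1.0, -0.018], [-0.0, -0.018, -1.0], [-1.0, -0.0, 0.0]]
contact_force: [3.2, 2.6, 0.0]
grip_width: 0.156
```

```bash
python3 t.py
cat > bs2.py <<'E'
from bs import prof
from h import *
ys=np.arange(.0,.135,.0005)
def edges(im):
    q=prof(im,ys);o=[]
    for lo,hi,L,s in((.035,.065,75,-1),(.11,.12,75,1),(.12,.128,75,-1),(.065,.09,46,1)):
        m=(ys>=lo)&(ys<=hi);yy,qq=ys[m],q[m]*s
        i=np.where((qq[:-1]<L*s)&(qq[1:]>=L*s) if s>0 else (q[m][:-1]>=L)&(q[m][1:]<L))[0]
        o.append(round(float(yy[i[0]]),4) if len(i) else None)
    return o
E
sed -i '/^ys=/,$d' bs.py
python3 -c "
from bs2 import *
print('jaw front, bs near, bs far, nose/block');print(edges(cv2.imread('pics/top1.png')),edges(cv2.imread('pics/top0.png')));im=grab_frame('top');save(im,'topA');print(edges(im))"
```

```text
theta~ 79.9 adv 16.7 T 0.028 sd 0.039 F [3.1 1.7 0.6] clk 26.975
jaw front, bs near, bs far, nose/blockTraceback (most recent call last):
  File "<string>", line 3, in <module>
    print('jaw front, bs near, bs far, nose/block');print(edges(cv2.imread('pics/top1.png')),edges(cv2.imread('pics/top0.png')));im=grab_frame('top');save(im,'topA');print(edges(im))
                                                          ~~~~~^^^^^^^^^^^^^^^^^^^^^^^^^^^^^
  File "bs2.py", line 5, in edges
    q=prof(im,ys);o=[]
  File "bs.py", line 6, in prof
    p=np.array([proj('top',W(x,y,z)) for y in ys],np.float32)
                ~~~~^^^^^^^^^^^^^^^^
  File "h.py", line 17, in proj
    c=calibration(cam);q=np.array(c['camera_matrix'])@(np.array(c['R'])@np.array(X)+np.array(c['t']));return q[:2]/q[2]
ValueError: time passes only in moves, steps and waits
```

```bash
sed -i 's/^def save/import functools\ncalibration=functools.lru_cache(None)(calibration)\ndef save/' h.py
python3 -c "
from bs2 import *
print('jaw front, bs near, bs far, nose/block');print(edges(cv2.imread('pics/top1.png')),edges(cv2.imread('pics/top0.png')));im=grab_frame('top');save(im,'topA');print(edges(im))"
```

```text
jaw front, bs near, bs far, nose/block
[0.0395, 0.116, 0.124, None] [0.0565, 0.116, 0.124, 0.0885]
[0.0555, 0.117, 0.1245, 0.078]
```

>>> jog_arm:
  rows:
    - {"delta_pos": [0, 0, 0], "turn": 5}
    - {"delta_pos": [0, 0, 0], "turn": 9}
    - {"delta_pos": [0, 0, 0], "turn": 9}

```text
clock: 27.4
tcp_pos: [0.4824, -0.1734, 0.0666]
orientation: [[-0.0, 0.985, -0.175], [-0.0, -0.175, -0.985], [-1.0, -0.0, 0.0]]
contact_force: [3.1, 3.1, 0.4]
grip_width: 0.157
```

```bash
cat > k.py <<'E'
import t
from bs2 import *
print(edges(grab_frame('top')))
E
python3 k.py
```

```text
theta~ 88.9 adv 18.6 T 0.059 sd 0.021 F [2.3 2.6 2. ] clk 27.9
[0.0575, 0.1175, 0.125, 0.0785]
```

>>> jog_arm:
  rows:
    - {"delta_pos": [0, 0, 0], "turn": 4}
    - {"delta_pos": [0, 0, 0], "turn": 7}
    - {"delta_pos": [0, 0, 0], "turn": 7}

```text
clock: 28.32
tcp_pos: [0.4824, -0.1734, 0.0666]
orientation: [[-0.0, 0.956, -0.293], [-0.0, -0.293, -0.956], [-1.0, -0.0, 0.0]]
contact_force: [2.1, 2.7, 1.0]
grip_width: 0.158
```

```bash
python3 k.py
```

```text
theta~ 95.9 adv 20.1 T 0.076 sd 0.023 F [1.2 1.4 1. ] clk 28.825
[0.059, 0.1175, 0.125, 0.0785]
```

>>> jog_arm:
  rows:
    - {"delta_pos": [0, 0, 0], "turn": 5}
    - {"delta_pos": [0, 0, 0], "turn": 10}
    - {"delta_pos": [0, 0, 0], "turn": 15}
    - {"delta_pos": [0, 0, 0], "turn": 15.5}

```text
clock: 29.38
tcp_pos: [0.4824, -0.1734, 0.0666]
orientation: [[-0.0, 0.843, -0.538], [-0.0, -0.538, -0.843], [-1.0, -0.0, 0.0]]
contact_force: [1.5, 2.5, 3.2]
grip_width: 0.162
```

```bash
python3 k.py
```

```text
theta~ 111.4 adv 23.3 T 0.167 sd 0.039 F [0.9 2.9 1.7] clk 29.875
[0.0615, 0.118, 0.125, 0.0785]
```

>>> jog_arm:
  rows:
    - {"delta_pos": [0, 0, 0], "turn": 1.5}
    - {"delta_pos": [0, 0, 0], "turn": 1.5}

```text
clock: 30.18
tcp_pos: [0.4825, -0.1734, 0.0666]
orientation: [[-0.0, 0.828, -0.561], [-0.0, -0.561, -0.828], [-1.0, -0.0, 0.0]]
contact_force: [0.7, 3.9, 2.7]
grip_width: 0.16
```

>>> jog_arm:
  rows:
    - {"delta_pos": [0, 0, 0], "turn": 0}
    - {"delta_pos": [0, 0, 0], "turn": 0}
    - {"delta_pos": [0, 0, 0], "turn": 0}
    - {"delta_pos": [0, 0, 0], "turn": 0}
    - {"delta_pos": [0, 0, 0], "turn": 0}
    - {"delta_pos": [0, 0, 0], "turn": 0}
    - {"delta_pos": [-0.02, 0, 0], "turn": 0}
    - {"delta_pos": [-0.06, 0, 0], "turn": 0}
  claw: 1

```text
clock: 31.18
tcp_pos: [0.4813, -0.1732, 0.1261]
orientation: [[-0.003, 0.828, -0.56], [-0.0, -0.56, -0.828], [-1.0, -0.003, 0.002]]
contact_force: [0.6, -0.9, 0.7]
grip_width: 0.96
```

>>> jog_arm:
  rows:
    - {"delta_pos": [-0.05, 0, 0], "turn": 0}
    - {"delta_pos": [-0.07, 0, 0], "turn": 0}
    - {"delta_pos": [-0.07, 0, 0], "turn": 0}
    - {"delta_pos": [-0.07, 0, 0], "turn": 0}

```text
clock: 31.68
tcp_pos: [0.482, -0.1732, 0.1955]
orientation: [[-0.001, 0.828, -0.56], [0.0, -0.56, -0.828], [-1.0, -0.001, 0.001]]
contact_force: [0.3, -0.1, 0.7]
grip_width: 1.002
```

```bash
python3 -c "
from bs2 import *
s=read_state();w=grab_frame('wrist');im=grab_frame('top');print(edges(im),s['tcp_pos'],yaw(s))
a=cv2.resize(im[222:317,270:440],(600,335),interpolation=2);b=cv2.resize(w[60:300,220:460],(335,335),interpolation=2)[:, :]
b=cv2.resize(w,(447,335));sc=np.array(grab_frame('scene'))[190:310,150:370];sc=cv2.resize(sc,(490,265))
cr=cv2.resize(w[120:320,200:430],(305,265))
o=np.zeros((600,800,3),np.uint8);o[:335,:600]=a;o[335:,:490]=sc;o[335:,490:795]=cr
save(np.clip(o*1.5,0,255).astype(np.uint8),'fin')"
```

```text
[0.0615, 0.1175, 0.1255, 0.078] [ 0.48195314 -0.17319469  0.19552113] -34.073059286526686
```

View pics/fin.png

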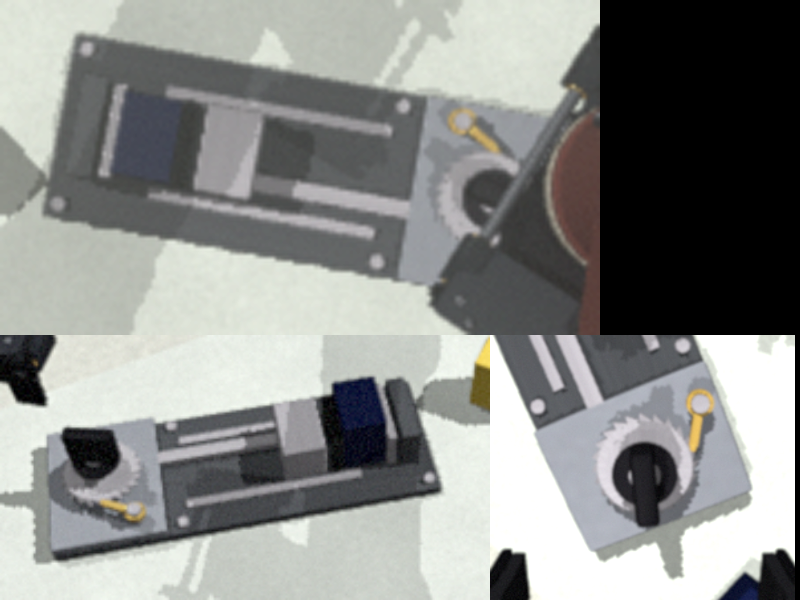

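```bash
python3 -c "
from h import *
hand_in();print(read_state()['clock'])"
```

```text
the job is handed in; nothing more can be done
the job is handed in; nothing more can be done
```

I finished the whole sequence and handed the job in at about 32 s of the 72 s allowed.

- **Opening:** I pressed the knob down about 8 mm and turned it back until it met its hard stop. The torque there reached 0.64 N m with the wheel below the pawl. Then I let it up.
- **Placing:** I stood the 56 × 40 × 62 mm blue block in the bay, square between jaw and back stop, and released it. I felt it touch down, and a picture afterwards showed a gap on both sides.
- **Clamping:** With the knob up, I turned it forward to the click at about 1.9 rad and let go.

**Last checks:**
- The jaw stayed on its click after release: its front edge read 61.5 mm before and after.
- The back stop had moved about 1.5 mm to its own stop.
- The pictures showed the block square and upright and the knob up. The gripper was clear, at 0.196 m.
- **Squeeze:** I could not measure it directly. Nose compression of about 5 mm suggests 10–11 N. The turning torque of 0.167 N m, friction included, suggests up to about 14 N.

**Disagreements:**
- The pictures showed the bay about 4 mm wider than the 50 mm given, so I judged contact from the pictures and the torque.
- The torque readings were noisy, about 0.03 N m, so I averaged them.
- I measured neither the pawl load nor how far the other things moved. I did not touch them on purpose.

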